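Feed a bottle into the labeller and start it

ROBOT

A 6-joint arm with a two-finger parallel gripper is mounted at the origin on the work surface. World frame = base frame: x ahead of the robot, y to its left, z up, the work surface at z = 0. Lengths are in m, angles in rad, forces in N, time in s.
With the tool pointing down it reaches from about 0.35 to 0.875 m from the base axis. Payload 4.2 kg.
Tool frame: the origin (TCP) lies on the centre line of the jaws, within the pads' length; the fingertips stand 19 mm ahead of it and the grasp point (between the pads) is the TCP; z points along the fingers, y is the direction in which the jaws open and shut (so a half turn about z gives the same grasp; the last joint's range is limited). The gripper opens to 87 mm and grips with 3 to 60 N. Pads are 19 mm wide; open, the fingers measure 117 mm over their backs; the gripper's body (75 mm by 190 mm) begins 51 mm behind the grasp point.
Start: joints at [1.472, 0.385, 0.008, 0, -1.194, -0.259], TCP at [0.219, 0.585, 0.22] pointing down, gripper open.
Joint ranges: [-3.14, 3.14], [-1.21, 2.06], [-1.07, 1.41], [-3.16, 2.05], [-2.99, -0.16], [-3.1, 3.1]. Speed limits (rad/s): [2.79, 2.79, 3.14, 3.14, 3.14, 3.14].

INTERFACE

Orientations are given as a rotation vector (axis times angle).
In Python, from workcell import env gives the robot as it stands.
- The arm moves only by the tool carry_out, never from a script. Its argument "increments" is a list of rows, each a list of 3 entries, a list of its own where there are three numbers: the shift along the tool's x, y, z in cm, then the turn, a rotation vector about the tool's x, y, z in degrees, then the closure, from 0 (fully open) to 1 (shut). A call has 1 to 12 rows; each row is the pose to reach, as a shift and turn from the pose commanded when the call began, along the tool's axes at that moment; what a row does not reach only later rows make up. A row lasts 1/12 s, in which the tool goes at most 41.7 mm and 7.16 degrees, less where a joint would pass 70% of its speed; a pose out of reach is approached as far as the arm can. A call with a gripper value outside its range is refused whole. The fingers move at their own pace and stop on an object; "grip_force" is the grip in N (left out, the last holds). Time passes only in rows, so rows that repeat a pose let the fingers close. It gives the time, the measured TCP pose, the force and the opening at its end, in the units of the state.
- env.read_state(): the state, without advancing time (a new reading comes with each control period).
- env.grab_frame(name): name is "side" or "top"; returns a dict with "pixels" (420x560x3 uint8, red, green, blue), "fx", "fy", "cx", "cy" (pixels), "dist" ([k1, k2, p1, p2, k3] as OpenCV has them; the pictures are not rectified), "R" (3x3) and "t" (3): a world point X has camera coordinates R X + t. Camera axes: x right, y down, z forward; pixel columns grow to the right and rows downward; lengths in m; the calibration is good to about 2 mm. A picture is of the moment at which its call begins. There is no depth.
- env.sign_off(): hands the job in, once; it reports no verdict.
The state is a dict: "clock": time; "joint_pos": joint angles; "qvel": joint speeds; "joint_efforts": joint torques, N m; "position": TCP position; "orientation": TCP orientation; "contact_force": force on the tool from outside, world axes, zero at the start; "ft_torque": the same for the moment, N m; "finger_gap": opening from 0.0 (shut) to 1.0 (fully open).
Only numpy, scipy, OpenCV 4.12 (cv2) and the standard library are available. Lean on these libraries where they do the work, as an engineer would, in place of code of your own. Each camera call takes 0.05 s, during which the arm holds its last target.

TASK

On the bench labeller, pull the red spring-loaded gate knob out along its slanting stem to its stop so that the waiting amber bottle rolls under the gate into the roller cradle, then ease the knob back in until the gate is fully shut; do not let it snap back. Then start the labeller: push the roller arm of the green switch sideways, to the left as seen from the robot, until it trips, without forcing it on to its end stop, and let it swing back. Leave the beaker and the two standing bottles alone.

Things in the scene. Friction and masses are not known exactly. Their poses are not given: they have to be found in the camera images.
- gate_knob (a point): Centre of the red gate knob, a cylinder 30 mm across and 22 mm tall on a 10 mm steel stem, 182 mm over the table when shut. Its z axis runs outwards along the stem, the pull direction, leaning 28 degrees from vertical towards the robot's side of the labeller; y runs across the labeller. 22 mm of bare stem lies between the knob and the blue guide bridge (94 x 24 mm) below.
- labeller: Blue and white bench labeller fixed to the table, 270 x 100 mm; origin under it, x points from cradle to rear. Its white label head (60 mm wide, 60 mm tall) overhangs: front face 18 mm behind the knob's centre (away from the robot), underside 46 mm above it. So an upright gripper cannot get at the knob; one tilted along the stem can.
- gate (a joint): Gate position along its stem in m: 0 shut, 0.040 pulled out to its stop. A spring pulls it shut with about 5 N when shut and 10 N at the stop. The gate blade holds the bottle back until it is about 0.031 out.
- bottle_mid (a point): Centre of the glass part of a small lying amber bottle with white cap (28 mm diameter, glass 48 mm long, 68 mm with cap, about 40 g). It starts behind the gate on the sloping magazine, lying across the labeller, and rolls down towards the robot's side when the gate opens, in less than a second.
- cradle (a point): Where the bottle's centre lies at rest in the cradle: between two black rollers, in front of the gate and below the knob, 63 mm over the table. x points towards the gate, away from the robot's side; y along the rollers, z up. The bottle may lie up to 20 mm off along y. The cradle's front wall ends 82 mm over the table.
- roller (a point): Centre of the black roller (18 mm diameter, 10 mm wide) on top of the upright steel arm of the green start switch, 145 mm over the table at rest. The switch (top at 121 mm, fixed to the table on a 90 x 70 mm foot) stands left or right of the labeller. With the arm upright, y points the way it gives; z up the arm; x from the roller to the switch, whose face is 15 mm behind.
- switch_arm (a joint): Angle of the roller arm in rad: 0 upright (rest), growing as the roller is pushed along its y axis; it trips at 0.45, end stop at 0.95 (beyond 0.85 counts as forced). The pivot is 45 mm below the roller's centre: 0.6 rad moves the roller 25 mm sideways and 8 mm down. Its spring pushes back with 1 to 5 N and returns it when let go. It gives no other way.
- stirrer: Blue stirrer with steel plate, 150 x 120 mm, 53 mm high, fixed, on the other side of the labeller from the switch; origin under its centre. Not used.
- beaker: Glass beaker standing on the stirrer, 64 mm across, 75 mm tall, origin under its centre. Leave alone.
- oil_a: Standing amber bottle, 44 mm across, 85 mm tall, origin under its centre. Leave alone.
- oil_b: Standing amber bottle, 44 mm across, 85 mm tall, origin under its centre. Leave alone.
- bottle: The same lying amber bottle as a whole; origin on its axis, 10 mm from its glass centre towards the cap.
Not all that is in view belongs to the job. What is shaped like the part that bears roller but yellow is not meant.

How it is judged:
On the way, in this order (a step that is already met when the one before it is completed fails the run):
1. the gate is pulled out to its stop (value of joint gate above 0.037 m), for 0.1 s.
2. the bottle lies in the cradle and the gate is shut again (x of bottle_mid in the frame of cradle between -0.006 and 0.006 m and y of bottle_mid in the frame of cradle between -0.02 and 0.02 m and z of bottle_mid in the frame of cradle between -0.005 and 0.005 m and value of joint gate below 0.003 m), for 0.2 s.
3. the switch arm is pushed over until it trips (value of joint switch_arm above 0.45 rad), for 0.05 s.
At the end, for the whole second after the job is handed in: The bottle lies still in the roller cradle (centre within 6 mm across the rollers, 20 mm along them and 5 mm in height of the cradle point), the gate is shut to within 3 mm, and the switch arm has swung back to within 0.08 rad of upright (all of step 2 and value of joint switch_arm below 0.08 rad and linear speed of bottle below 0.02 m/s); the robot touches nothing.
It fails at once if the gate snaps back (faster than 0.35 m/s) (velocity of joint gate below -0.35 m/s).
It fails at once if the switch arm is forced on towards its end stop (beyond 0.85 rad) (value of joint switch_arm above 0.85 rad).
It fails at once if the glass beaker is moved by more than 20 mm or tipped (distance of beaker from where it was at the start of the episode above 0.02 m or angle between beaker's own z axis and vertical above 0.3 rad).
It fails at once if the one standing bottle is moved by more than 20 mm or tipped (distance of oil_a from where it was at the start of the episode above 0.02 m or angle between oil_a's own z axis and vertical above 0.3 rad).
It fails at once if the other standing bottle is moved by more than 20 mm or tipped (distance of oil_b from where it was at the start of the episode above 0.02 m or angle between oil_b's own z axis and vertical above 0.3 rad).
It also fails if it takes over 54 s, if anything falls off the work surface, if the arm or the gripper's body presses on something with over 40 N, if the wrist force passes 120 N, or if a joint passes its speed limit or range.

## Working session

There is one attempt and no reset: what is moved stays moved. The work goes in short steps, Python scripts to look and compute and a tool call to move; the robot and the scene stay as the last step left them, time stands still between calls to the robot, and variables do not carry over. Pictures are saved under pics/ and viewed, and the job is handed in when it is done.

Besides the shell and the picture viewer there is one more tool, called after ">>>" as name(argument=value, ...) on one line, values as JSON. carry_out: Moves the arm, as the interface text tells. Its arguments: {"type":"object","properties":{"increments":{"type":"array"},"grip_force":{"type":"number"}},"required":["increments"]}

```bash
mkdir -p pics; ls; python3 - <<'E'
from workcell import env
import cv2,pickle
for n in("side","top"):
    f=env.grab_frame(n); cv2.imwrite(f"pics/{n}0.png",f["pixels"][:,:,::-1]); pickle.dump(f,open(f"{n}0.pkl","wb"))
    print(n,f["fx"],f["fy"],f["cx"],f["cy"],f["dist"],f["R"],f["t"])
print(env.read_state())
E
```

```text
pics
side 413.8575501958009 413.8575501958009 276.32123577495463 204.768039964892 [-0.09815676  0.          0.          0.          0.        ] [[-0.95162261 -0.30701096 -0.01259649]
 [-0.22109881  0.71264248 -0.66577474]
 [ 0.21337693 -0.63078123 -0.74604646]] [0.50990753 0.22955471 0.98901816]
top 517.6908530478385 517.6908530478385 272.3769394847202 217.12500872346325 [-0.05005342  0.          0.          0.          0.        ] [[ 6.82065632e-02 -9.97670901e-01 -7.98803024e-04]
 [-9.72185286e-01 -6.62843586e-02 -2.24637826e-01]
 [ 2.24061674e-01  1.60983586e-02 -9.74441999e-01]] [-0.07409839  0.55983378  1.18298108]
{'clock': 0.1, 'joint_pos': array([ 1.47159236e+00,  3.85481347e-01,  6.77861738e-03, -4.32180559e-04,
       -1.19400080e+00, -2.58597298e-01]), 'qvel': array([-0.00195876,  0.00015792,  0.00362976,  0.00020519, -0.00188067,
        0.00042046]), 'joint_efforts': array([-3.32805239e-04, -3.91692066e+01,  1.87934089e+01,  4.23188880e+00,
        1.34487619e-02, -6.97620317e-05]), 'position': array([0.21868257, 0.58492177, 0.2193747 ]), 'orientation': array([ 3.08950574e+00, -5.58941919e-01, -3.90257873e-04]), 'contact_force': array([-0.56264332, -0.27854631,  0.3310889 ]), 'ft_torque': array([-0.02410455, -0.00867874,  0.02266674]), 'finger_gap': 1.00166102127101}
```

View pics/side0.png

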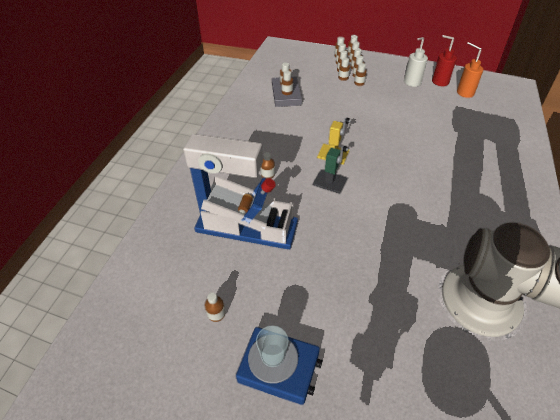

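View pics/top0.png

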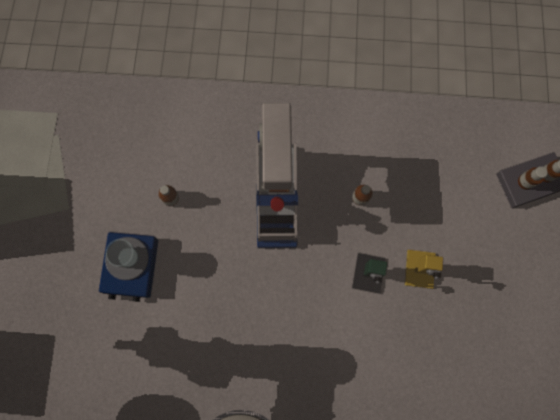

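```bash
python3 - <<'E'
import cv2
s=cv2.imread("pics/side0.png");t=cv2.imread("pics/top0.png")
cv2.imwrite("pics/c1.png",cv2.resize(s[130:250,180:310],None,fx=5,fy=5,interpolation=cv2.INTER_CUBIC)) 
cv2.imwrite("pics/c2.png",cv2.resize(s[110:200,290:380],None,fx=6,fy=6,interpolation=cv2.INTER_CUBIC))
cv2.imwrite("pics/c3.png",cv2.resize(t[160:260,230:330],None,fx=6,fy=6,interpolation=cv2.INTER_CUBIC))
cv2.imwrite("pics/c4.png",cv2.resize(t[230:310,340:460],None,fx=6,fy=6,interpolation=cv2.INTER_CUBIC))
E
```

```text
(no output)
```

View pics/c1.png

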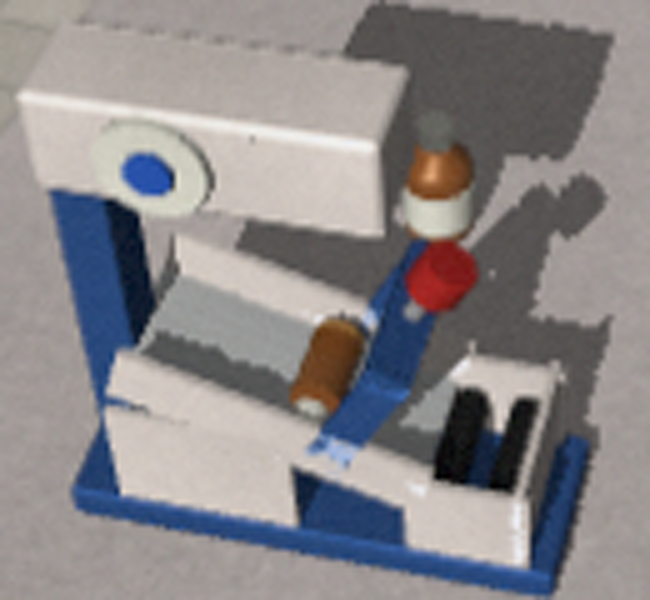

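View pics/c2.png

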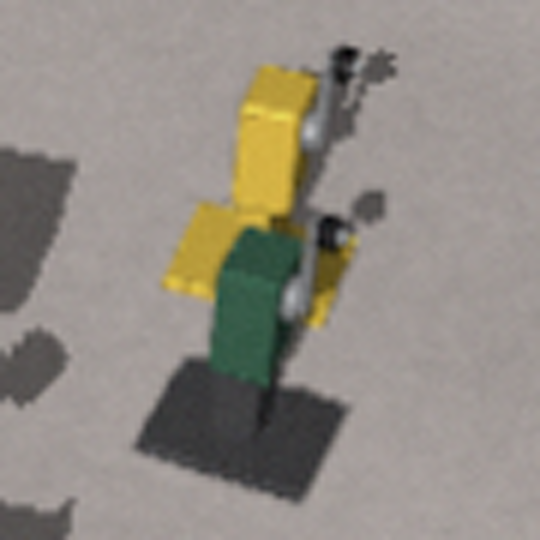

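View pics/c3.png

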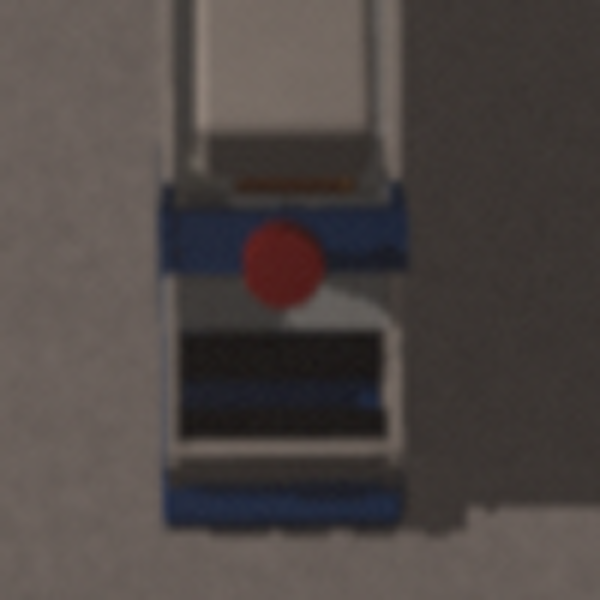

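View pics/c4.png

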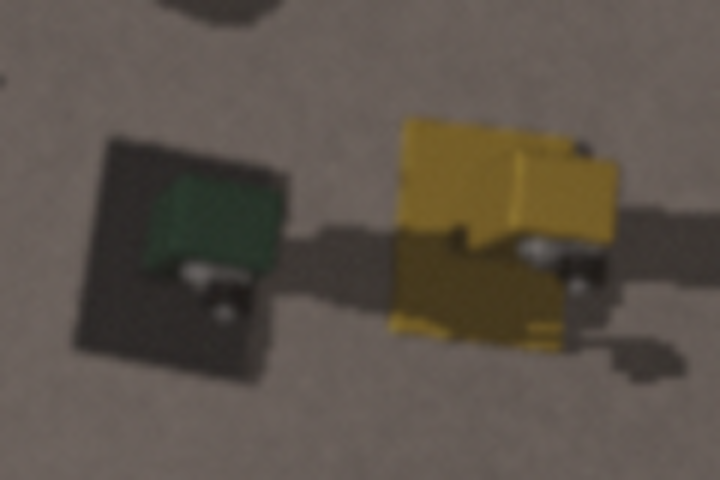

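```bash
cat > h.py <<'E'
import numpy as np,cv2,pickle
def cam(n,tag="0"):
    f=pickle.load(open(f"{n}{tag}.pkl","rb"))
    K=np.array([[f["fx"],0,f["cx"]],[0,f["fy"],f["cy"]],[0,0,1]]);return K,np.array(f["dist"]),np.array(f["R"]),np.array(f["t"])
def ray(n,p):
    K,d,R,t=cam(n);u=cv2.undistortPoints(np.array([[p]],float),K,d)[0,0]
    v=R.T@np.array([u[0],u[1],1]);return -R.T@t,v/np.linalg.norm(v)
def atz(n,p,z):
    o,v=ray(n,p);return o+v*(z-o[2])/v[2]
def tri(ps,pt):
    A=np.zeros((3,3));b=np.zeros(3);L=[]
    for n,p in(("side",ps),("top",pt)):
        o,v=ray(n,p);P=np.eye(3)-np.outer(v,v);A+=P;b+=P@o;L.append((o,v))
    X=np.linalg.solve(A,b);return X,[np.linalg.norm((np.eye(3)-np.outer(v,v))@(X-o)) for o,v in L]
def proj(n,X):
    K,d,R,t=cam(n);return cv2.projectPoints(np.atleast_2d(np.array(X,float)),cv2.Rodrigues(R)[0],t,K,d)[0][:,0]
C1=lambda x,y:(180+x/5,130+y/5)
C2=lambda x,y:(290+x/6,110+y/6)
C3=lambda x,y:(230+x/6,160+y/6)
C4=lambda x,y:(340+x/6,230+y/6)
E
python3 - <<'E'
from h import *
np.set_printoptions(precision=4,suppress=True)
print("knob",tri(C1(441,275),C3(284,265)))
print("knob z182 side/top",atz("side",C1(441,275),.182),atz("top",C3(284,265),.182))
print("roller",tri(C2(330,233),C4(228,298)),atz("top",C4(228,298),.145),atz("side",C2(330,233),.145))
print("base TL,TR front",atz("top",C3(165,525),0.0),atz("top",C3(403,525),0.0))
a,b=atz("side",C1(78,510),0),atz("side",C1(550,598),0);print("base left edge side",a,b,np.linalg.norm(a-b),np.degrees(np.arctan2(*(a-b)[[1,0]])))
print("foot sw",[atz("top",C4(*p),0) for p in((112,137),(288,172),(258,382),(75,348))])
print("foot sw side",[atz("side",C2(*p),0) for p in((195,357),(350,405),(300,502),(135,447))])
E
```

```text
knob (array([ 0.5682, -0.0465,  0.1781]), [np.float64(0.0010431952065150388), np.float64(0.001043195206514793)])
knob z182 side/top [ 0.568 -0.043  0.182] [ 0.5661 -0.0466  0.182 ]
roller (array([ 0.4216, -0.2785,  0.1408]), [np.float64(0.0008058164913561375), np.float64(0.0008058164913562456)]) [ 0.4203 -0.2777  0.145 ] [ 0.4219 -0.2736  0.145 ]
base TL,TR front [ 0.4979 -0.0029  0.    ] [ 0.5047 -0.1019  0.    ]
base left edge side [0.7637 0.0204 0.    ] [ 0.498  -0.0008  0.    ] 0.2665467530915162 4.5768895987170595
foot sw [array([ 0.5015, -0.2561,  0.    ]), array([ 0.4917, -0.3298,  0.    ]), array([ 0.4041, -0.3192,  0.    ]), array([ 0.413 , -0.2437,  0.    ])]
foot sw side [array([ 0.4885, -0.3262,  0.    ]), array([ 0.4037, -0.315 ,  0.    ]), array([ 0.4141, -0.24  , -0.    ]), array([ 0.5019, -0.2528,  0.    ])]
```

```bash
cat >> h.py <<'E'
from scipy.spatial.transform import Rotation as Ro
yaw=np.radians(4.2);cl,sl=np.cos(yaw),np.sin(yaw)
KN=np.array([.567,-.046,.182]);a=np.radians(28)
ST=np.array([-np.sin(a)*cl,-np.sin(a)*sl,np.cos(a)])
def Rk(s=1):
    y=s*np.array([-sl,cl,0]);z=-ST;return Ro.from_matrix(np.c_[np.cross(y,z),y,z])
def delta(P,R,T=None):
    from workcell import env
    s=env.read_state();R0=Ro.from_rotvec(s["orientation"])
    return R0.inv().apply(P-s["position"])*100,np.degrees((R0.inv()*R).as_rotvec())
E
python3 - <<'E'
from h import *
np.set_printoptions(precision=3,suppress=True)
print(ST,Rk(1).as_matrix(),sep="\n")
for s in(1,-1):print(delta(KN+.12*ST,Rk(s)))
print("beaker",atz("top",(129,257),.1),"oils",atz("top",(363,194),.04),atz("top",(168,195),.04))
print("yellow roller",tri(C2(343,65),C4(575,270)))
print("yellow top",atz("top",C4(570,200),.15))
E
```

```text
[-0.468 -0.034  0.883]
[[-0.881 -0.073  0.468]
 [-0.065  0.997  0.034]
 [-0.469  0.    -0.883]]
(array([49.612, 49.257, -6.757]), array([ 37.725,  -8.407, 151.201]))
(array([49.612, 49.257, -6.757]), array([  6.146,  27.58 , -24.186]))
beaker [0.439 0.287 0.1  ] oils [ 0.643 -0.256  0.04 ] [0.608 0.227 0.04 ]
yellow roller (array([ 0.44 , -0.406,  0.142]), [np.float64(0.0010917291522826976), np.float64(0.0010917291522826687)])
yellow top [ 0.464 -0.402  0.15 ]
```

>>> carry_out(increments=[[[2,2,-4],[0,0,0],0],[[4,4,-7],[1,5,-4],0],[[8,8,-7],[2,10,-8],0],[[11,11,-7],[3,14,-12],0],[[14,14,-7],[4,18,-16],0],[[17,17,-7],[5,22,-20],0],[[20,20,-7],[6,27,-24],0],[[23,23,-7],[6,27.6,-24],0],[[26,26,-7],[6,27.6,-24],0],[[29,29,-7],[6,27.6,-24],0],[[32,32,-7],[6,27.6,-24],0],[[34,34,-7],[6,27.6,-24],0]], grip_force=45)

```text
clock: 1.1
position: [0.4129, 0.1569, 0.2903]
orientation: [-3.029, -0.108, -0.757]
contact_force: [1.2, -0.5, 0.1]
finger_gap: 1.0
```

```bash
python3 - <<'E'
from h import *
np.set_printoptions(precision=3,suppress=True)
from workcell import env
print(env.read_state())
print(delta(KN+.12*ST,Rk(-1)))
E
```

```text
{'clock': 1.1, 'joint_pos': array([ 0.963, -0.233, -0.778,  0.547, -0.781,  0.332]), 'qvel': array([-1.406, -0.145, -0.001, -0.319,  0.521,  1.498]), 'joint_efforts': array([ 5.877, -6.919, 18.428,  4.282, -0.057, -1.097]), 'position': array([0.413, 0.157, 0.29 ]), 'orientation': array([-3.029, -0.108, -0.757]), 'contact_force': array([ 1.169, -0.485,  0.103]), 'ft_torque': array([-0.043,  0.848, -0.002]), 'finger_gap': 0.9996879668348702}
(array([ 7.214, 21.348,  4.103]), array([ 0.028, -0.071, -0.118]))
```

>>> carry_out(increments=[[[2,3,1],[0,0,0],0],[[3,6,2],[0,0,0],0],[[4,9,2],[0,0,0],0],[[5,12,3],[0,0,0],0],[[6,15,3],[0,0,0],0],[[7,17,4],[0,0,0],0],[[7,18,4],[0,0,0],0],[[7,19,4],[0,0,0],0],[[7,19,4],[0,0,0],0],[[7,19,4],[0,0,0],0]])

```text
clock: 1.93
position: [0.5066, -0.0253, 0.2876]
orientation: [-3.03, -0.104, -0.756]
contact_force: [0.1, 0.1, -0.6]
finger_gap: 1.001
```

```bash
cat >> h.py <<'E'
def shot(tag):
    from workcell import env
    for n in("side","top"):
        f=env.grab_frame(n); cv2.imwrite(f"pics/{n}{tag}.png",f["pixels"][:,:,::-1])
def crop(n,tag,x0,y0,x1,y1,k):
    i=cv2.imread(f"pics/{n}{tag}.png")[y0:y1,x0:x1];cv2.imwrite(f"pics/{n}{tag}c.png",cv2.resize(i,None,fx=k,fy=k,interpolation=cv2.INTER_CUBIC))
E
python3 - <<'E'
from h import *
np.set_printoptions(precision=3,suppress=True)
from workcell import env
shot("1");crop("side","1",160,90,330,250,4)
s=env.read_state();print(s["joint_pos"],s["contact_force"])
print(delta(KN+.12*ST,Rk(-1)))
E
```

```text
[ 0.348 -0.111 -0.586  0.219 -0.635  1.147] [-0.193 -0.791 -0.295]
(array([0.232, 2.582, 0.096]), array([ 0.084, -0.014, -0.16 ]))
```

View pics/side1c.png

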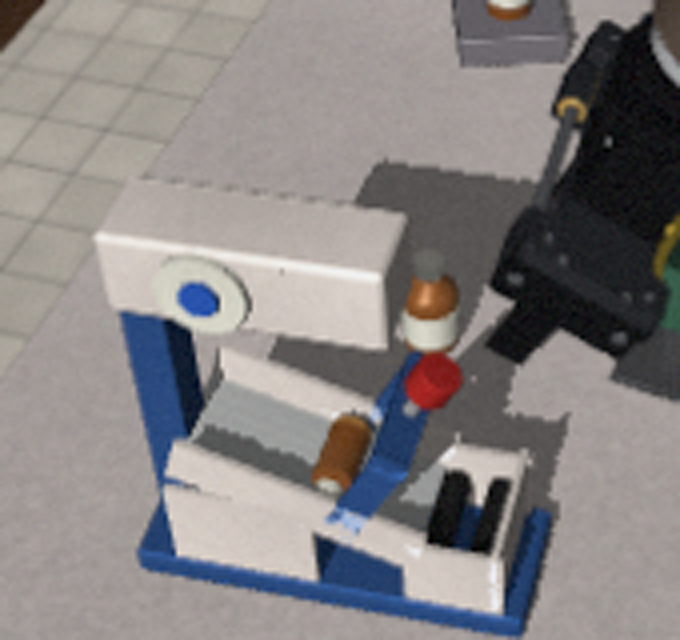

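View pics/top1.png

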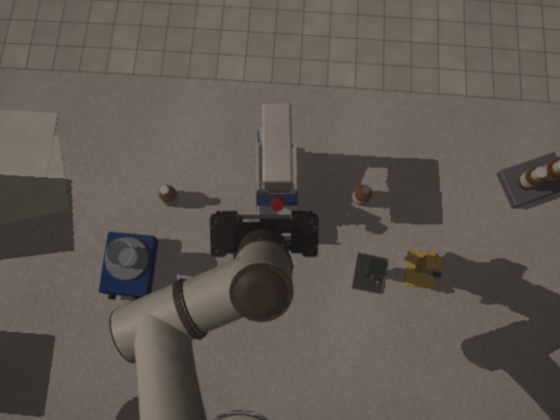

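The side crop shows the tilted gripper ahead of the knob, which is at about (268,185) in the full picture. The top view confirms the alignment, with the knob at (277,204) and the gripper still 26 mm too far left. I'll correct that and go in along the stem.

>>> carry_out(increments=[[[0.2,1,0],[0,0,0],0],[[0.2,2,0],[0,0,0],0],[[0.2,2.6,0],[0,0,0],0],[[0.2,2.6,1],[0,0,0],0],[[0.2,2.6,2],[0,0,0],0],[[0.2,2.6,3],[0,0,0],0],[[0.2,2.6,4],[0,0,0],0],[[0.2,2.6,5],[0,0,0],0],[[0.2,2.6,6],[0,0,0],0],[[0.2,2.6,6],[0,0,0],0],[[0.2,2.6,6],[0,0,0],0]])

```text
clock: 2.95
position: [0.5382, -0.048, 0.2355]
orientation: [-3.03, -0.108, -0.754]
contact_force: [0.5, -0.6, -0.6]
finger_gap: 1.0
```

```bash
python3 - <<'E'
from h import *
np.set_printoptions(precision=3,suppress=True)
from workcell import env
shot("2");crop("side","2",200,120,330,240,5)
crop("top","2",210,150,340,250,5)
s=env.read_state();print(s["joint_pos"],s["contact_force"])
print(delta(KN,Rk(-1)))
E
```

```text
[ 0.258  0.004 -0.604  0.188 -0.487  1.238] [ 0.656 -0.897 -0.374]
(array([-0.056, -0.014,  6.158]), array([ 0.062, -0.091, -0.136]))
```

View pics/side2c.png

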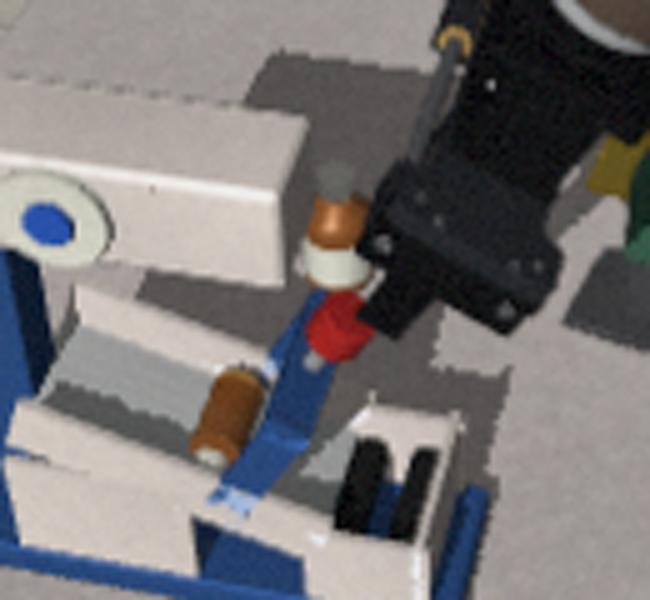

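View pics/top2c.png

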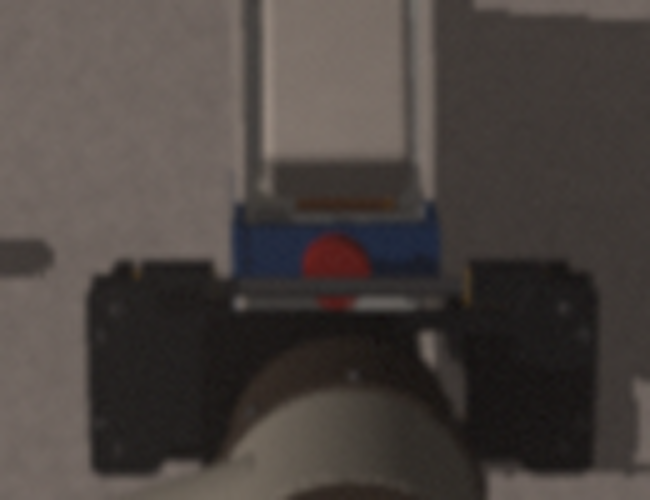

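The jaws straddle the knob. The side crop shows the knob at (338,328), in line with the fingers, and the top crop shows it 1–2 mm left of the gripper's centre. I'll advance with a small correction and close.

>>> carry_out(increments=[[[0,-0.1,1],[0,0,0],0],[[0,-0.1,2],[0,0,0],0],[[0,-0.1,3],[0,0,0],0],[[0,-0.1,4],[0,0,0],0],[[0,-0.1,5],[0,0,0],0],[[0,-0.1,5.5],[0,0,0],0],[[0,-0.1,6.1],[0,0,0],0],[[0,-0.1,6.1],[0,0,0],0],[[0,-0.1,6.1],[0,0,0],0],[[0,-0.1,6.1],[0,0,0],0]])

```text
clock: 3.88
position: [0.5672, -0.0456, 0.1827]
orientation: [-3.029, -0.106, -0.758]
contact_force: [0.1, 0.6, 0.2]
finger_gap: 1.003
```

```bash
python3 - <<'E'
from h import *
np.set_printoptions(precision=3,suppress=True)
from workcell import env
shot("3");crop("side","3",200,120,330,240,5)
crop("top","3",210,150,340,250,5)
s=env.read_state();print(s["contact_force"])
print(delta(KN,Rk(-1)))
E
```

```text
[-0.371 -0.597  0.922]
(array([-0.053,  0.038,  0.059]), array([ 0.078, -0.105, -0.187]))
```

View pics/side3c.png

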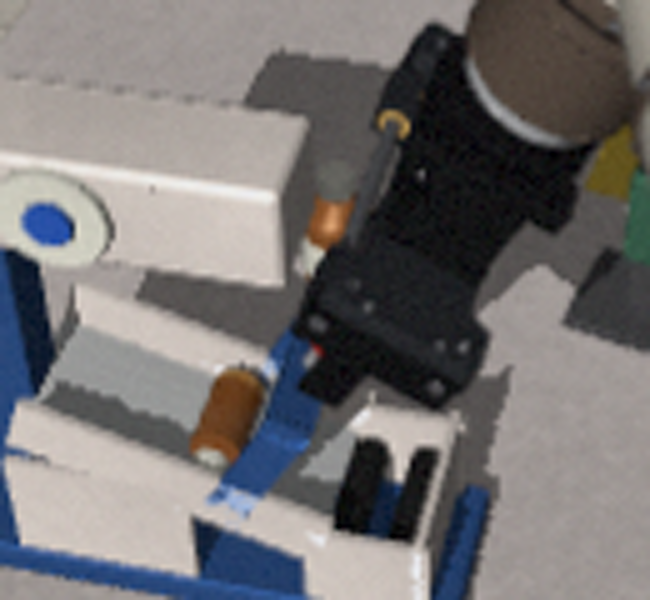

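The knob is now between the fingers, with only a sliver visible at (318,352) of the crop, and there is no contact force. Closing.

>>> carry_out(increments=[[[0,0,0],[0,0,0],0.5],[[0,0,0],[0,0,0],0.6],[[0,0,0],[0,0,0],0.8],[[0,0,0],[0,0,0],1],[[0,0,0],[0,0,0],1],[[0,0,0],[0,0,0],1],[[0,0,0],[0,0,0],1],[[0,0,0],[0,0,0],1],[[0,0,0],[0,0,0],1],[[0,0,0],[0,0,0],1]], grip_force=45)

```text
clock: 4.82
position: [0.567, -0.0458, 0.182]
orientation: [-3.03, -0.106, -0.756]
contact_force: [0.5, -2.3, -0.2]
finger_gap: 0.329
```

Opening is 0.329, about 29 mm, which matches the 30 mm knob. Pulling slowly.

>>> carry_out(increments=[[[0,0,-0.3],[0,0,0],1],[[0,0,-0.7],[0,0,0],1],[[0,0,-1.1],[0,0,0],1],[[0,0,-1.5],[0,0,0],1],[[0,0,-1.9],[0,0,0],1],[[0,0,-2.3],[0,0,0],1],[[0,0,-2.6],[0,0,0],1],[[0,0,-2.6],[0,0,0],1],[[0,0,-2.6],[0,0,0],1]])

```text
clock: 5.57
position: [0.555, -0.0467, 0.2046]
orientation: [-3.03, -0.105, -0.756]
contact_force: [4.6, -2.6, -4.0]
finger_gap: 0.325
```

```bash
python3 - <<'E'
from h import *
np.set_printoptions(precision=3,suppress=True)
from workcell import env
s=env.read_state();print(s["contact_force"],s["contact_force"]@ST,(s["position"]-KN)@ST)
shot("4");crop("side","4",200,120,330,240,5)
E
```

```text
[ 4.634 -2.581 -4.026] -5.635657654787261 0.02557974544856198
```

View pics/side4c.png

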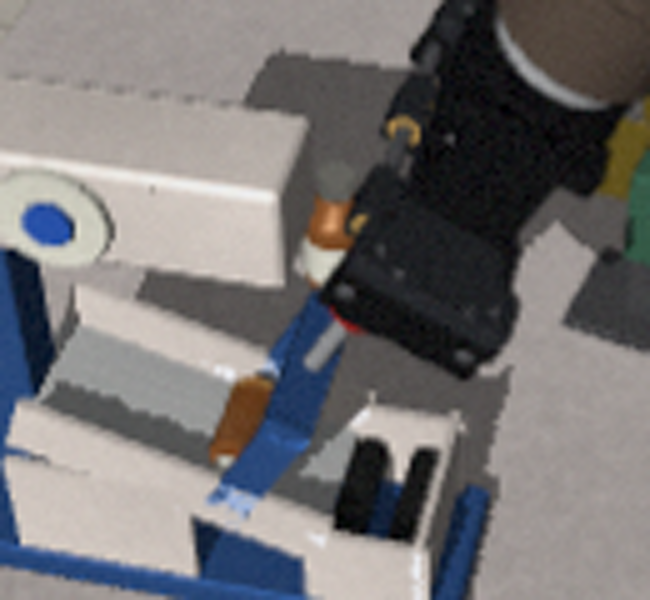

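The stem is drawn out (grey stem at (320,345) of the crop) and the bottle has begun to move. I'll continue to the stop and hold.

>>> carry_out(increments=[[[0,0,-0.4],[0,0,0],1],[[0,0,-0.8],[0,0,0],1],[[0,0,-1.2],[0,0,0],1],[[0,0,-1.45],[0,0,0],1],[[0,0,-1.5],[0,0,0],1],[[0,0,-1.5],[0,0,0],1],[[0,0,-1.5],[0,0,0],1],[[0,0,-1.5],[0,0,0],1],[[0,0,-1.5],[0,0,0],1],[[0,0,-1.5],[0,0,0],1],[[0,0,-1.5],[0,0,0],1],[[0,0,-1.5],[0,0,0],1]])

```text
clock: 6.67
position: [0.5482, -0.0472, 0.2172]
orientation: [-3.03, -0.105, -0.755]
contact_force: [9.6, -3.9, -8.1]
finger_gap: 0.324
```

```bash
python3 - <<'E'
from h import *
np.set_printoptions(precision=3,suppress=True)
from workcell import env
s=env.read_state();print(s["contact_force"],s["contact_force"]@ST,(s["position"]-KN)@ST)
shot("5");crop("side","5",200,120,330,240,5)
E
```

```text
[ 9.648 -3.855 -8.054] -11.496303223632928 0.039927199462056126
```

View pics/side5c.png

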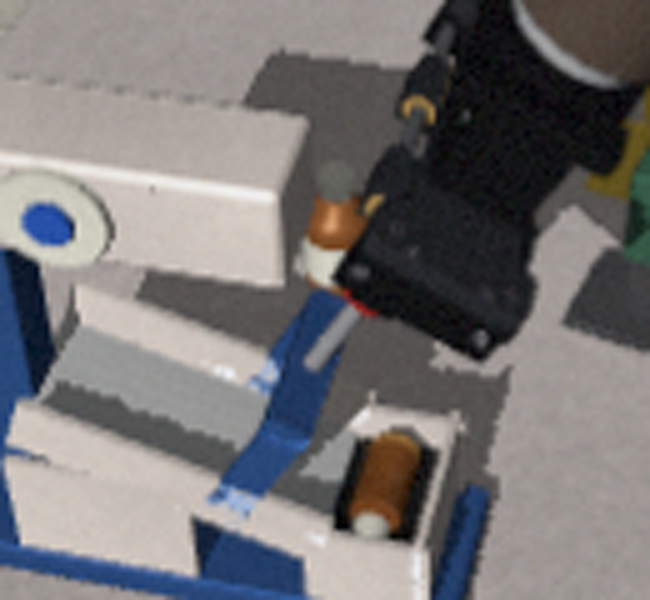

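The bottle lies in the cradle, at (388,480) of the crop. I'll pull 2 mm more; a clear rise in force would confirm the stop.

>>> carry_out(increments=[[[0,0,-0.1],[0,0,0],1],[[0,0,-0.2],[0,0,0],1],[[0,0,-0.2],[0,0,0],1],[[0,0,-0.2],[0,0,0],1]])

```text
clock: 7.1
position: [0.548, -0.0472, 0.2175]
orientation: [-3.03, -0.106, -0.754]
contact_force: [21.0, -5.8, -18.6]
finger_gap: 0.327
```

```bash
python3 - <<'E'
from h import *
np.set_printoptions(precision=3,suppress=True)
from workcell import env
s=env.read_state();print(s["contact_force"],s["contact_force"]@ST,(s["position"]-KN)@ST)
E
```

```text
[ 21.041  -5.803 -18.596] -26.071185124930604 0.040319495516905814
```

The force rose to 26 N with hardly any movement, so the gate is at its stop. Now easing it back.

>>> carry_out(increments=[[[0,0,0.3],[0,0,0],1],[[0,0,0.6],[0,0,0],1],[[0,0,1.0],[0,0,0],1],[[0,0,1.4],[0,0,0],1],[[0,0,1.8],[0,0,0],1],[[0,0,2.2],[0,0,0],1],[[0,0,2.6],[0,0,0],1],[[0,0,3.0],[0,0,0],1],[[0,0,3.4],[0,0,0],1],[[0,0,3.8],[0,0,0],1],[[0,0,4.1],[0,0,0],1],[[0,0,4.3],[0,0,0],1]])

```text
clock: 8.1
position: [0.5672, -0.0458, 0.1819]
orientation: [-3.03, -0.106, -0.756]
contact_force: [-13.2, 2.8, 15.5]
finger_gap: 0.33
```

>>> carry_out(increments=[[[0,0,0],[0,0,0],1],[[0,0,0.05],[0,0,0],1],[[0,0,0.05],[0,0,0],1],[[0,0,0.05],[0,0,0],1]])

```text
clock: 8.43
position: [0.5671, -0.0458, 0.182]
orientation: [-3.03, -0.105, -0.757]
contact_force: [-3.4, -0.3, 3.1]
finger_gap: 0.326
```

```bash
python3 - <<'E'
from h import *
np.set_printoptions(precision=3,suppress=True)
from workcell import env
s=env.read_state();print(s["contact_force"],s["contact_force"]@ST,(s["position"]-KN)@ST)
shot("6");crop("side","6",200,120,330,240,5)
E
```

```text
[-3.448 -0.313  3.074] 4.339296539878802 -3.1633153445145804e-05
```

View pics/side6c.png

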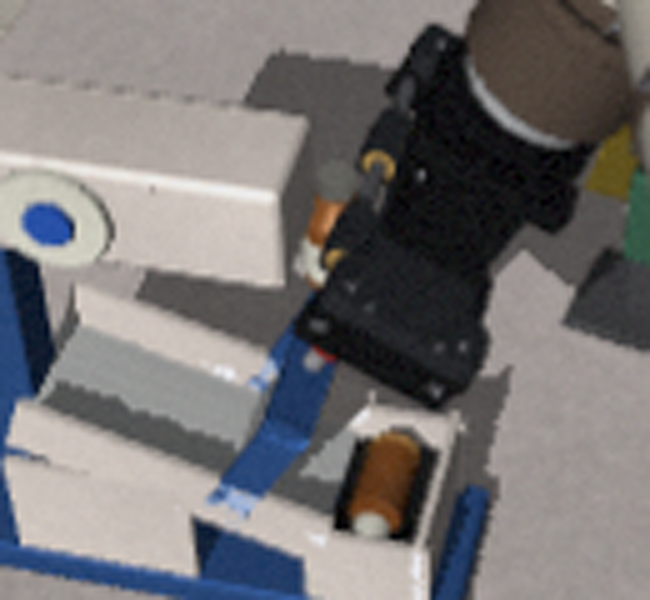

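The gate is back at its start position with a slight inward push, and the bottle is still in the cradle. Releasing and backing out along the stem.

>>> carry_out(increments=[[[0,0,0],[0,0,0],0.5],[[0,0,0],[0,0,0],0.3],[[0,0,0],[0,0,0],0],[[0,0,0],[0,0,0],0],[[0,0,0],[0,0,0],0],[[0,0,0],[0,0,0],0],[[0,0,0],[0,0,0],0],[[0,0,-1],[0,0,0],0],[[0,0,-2],[0,0,0],0],[[0,0,-4],[0,0,0],0],[[0,0,-6],[0,0,0],0],[[0,0,-8],[0,0,0],0]])

```text
clock: 9.53
position: [0.5292, -0.0483, 0.2526]
orientation: [-3.03, -0.106, -0.755]
contact_force: [-0.1, 0.9, 0.4]
finger_gap: 0.99
```

>>> carry_out(increments=[[[0,0,-2],[0,0,0],0],[[0,0,-5],[0,0,0],0],[[0,0,-7],[0,0,0],0],[[0,0,-7],[0,0,0],0.5],[[0,0,-7],[0,0,0],1],[[0,0,-7],[0,0,0],1],[[0,0,-7],[0,0,0],1]])

```text
clock: 10.12
position: [0.4965, -0.0507, 0.3124]
orientation: [-3.031, -0.105, -0.752]
contact_force: [-0.0, -0.6, 0.0]
finger_gap: 0.782
```

```bash
cat >>h.py <<'E'
RL=np.array([.421,-.277,.145]);b=np.radians(-8)
SX=np.array([np.cos(b),np.sin(b),0]);SY=np.array([-np.sin(b),np.cos(b),0])
RS=Ro.from_matrix(np.c_[SX,-SY,[0,0,-1]])
E
python3 - <<'E'
from h import *
np.set_printoptions(precision=3,suppress=True)
from workcell import env
s=env.read_state();print(s["contact_force"],s["position"],s["joint_pos"],s["finger_gap"])
shot("7");crop("side","7",180,80,390,240,3.5)
P=RL-SY*.055-SX*.004;P[2]=.26
print(P,delta(P,RS))
E
```

```text
[-0.002 -0.604  0.047] [ 0.497 -0.051  0.312] [ 0.287 -0.141 -0.523  0.154 -0.718  1.262] 0.7821899843978452
[ 0.409 -0.331  0.26 ] (array([-11.886,  27.348,  -0.336]), array([ -2.899, -27.777,  11.752]))
```

View pics/side7c.png

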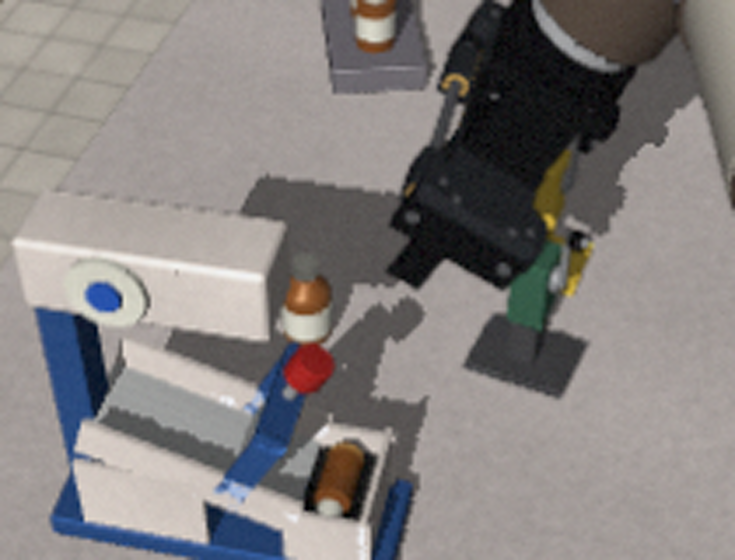

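View pics/top7.png

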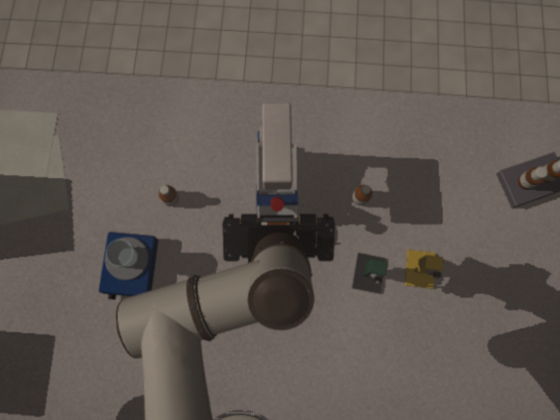

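The knob is back where it started (268,185), and the bottle lies in the cradle. The green switch is at (370,273) in the top view. I'll move to the right of its roller with the jaws shut.

>>> carry_out(increments=[[[-1,3,-0.3],[0,-3,1],1],[[-3,6,-0.3],[-0.6,-6,2.5],1],[[-4,9,-0.3],[-1,-9,4],1],[[-5,12,-0.3],[-1.3,-12,5],1],[[-6,15,-0.3],[-1.6,-15,6.5],1],[[-8,18,-0.3],[-1.9,-18,8],1],[[-9,21,-0.3],[-2.2,-21,9],1],[[-10,24,-0.3],[-2.5,-24,10],1],[[-11,26,-0.3],[-2.9,-27,11.5],1],[[-11.9,27.3,-0.3],[-2.9,-27.8,11.8],1],[[-11.9,27.3,-0.3],[-2.9,-27.8,11.8],1],[[-11.9,27.3,-0.3],[-2.9,-27.8,11.8],1]])

```text
clock: 11.22
position: [0.4095, -0.3307, 0.2591]
orientation: [-3.132, 0.222, 0.001]
contact_force: [0.0, 0.5, -0.7]
finger_gap: 0.007
```

```bash
python3 - <<'E'
from h import *
np.set_printoptions(precision=3,suppress=True)
from workcell import env
s=env.read_state();print(s["contact_force"],s["position"],s["joint_pos"],s["finger_gap"])
shot("8");crop("side","8",290,60,420,190,5)
crop("top","8",330,210,460,310,5)
P=RL-SY*.05-SX*.003;P[2]=.15
print(P,delta(P,RS))
E
```

```text
[ 0.037  0.532 -0.651] [ 0.409 -0.331  0.259] [-0.372  0.19  -0.166 -0.002 -1.215  1.802] 0.006529856922551527
[ 0.411 -0.326  0.15 ] (array([ 0.041, -0.383, 11.049]), array([-0.075, -0.118, -0.014]))
```

View pics/side8c.png

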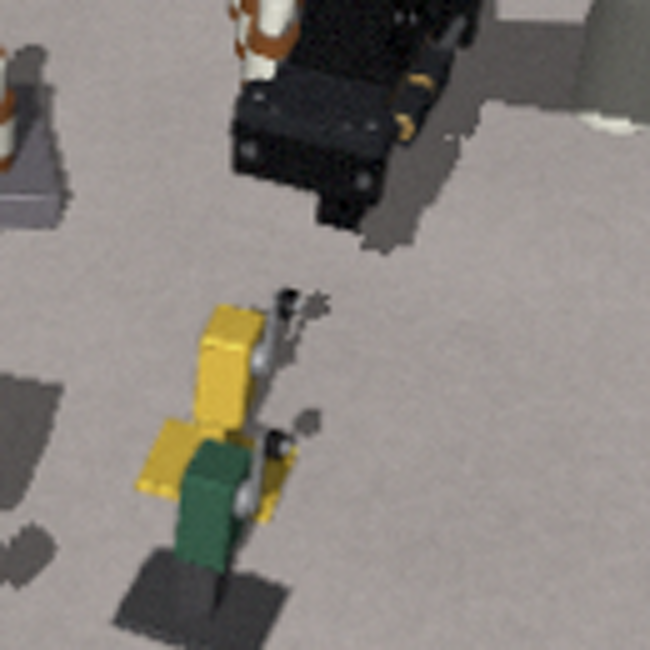

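View pics/top8c.png

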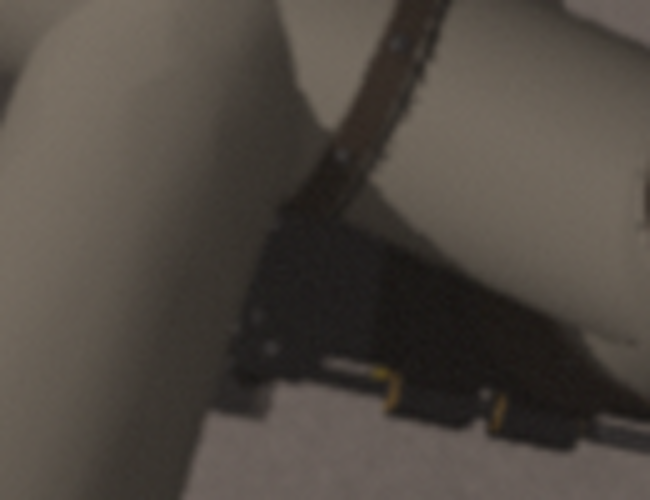

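The gripper is to the right of the switch and clear of the yellow one. In the side crop the green switch's roller is at (278,440) and the yellow one's at (288,300). Lowering.

>>> carry_out(increments=[[[0,0,2],[0,0,0],1],[[0,0,4],[0,0,0],1],[[0,0,6],[0,0,0],1],[[0,0,8],[0,0,0],1],[[0,0,9.5],[0,0,0],1],[[0,0,11],[0,0,0],1],[[0,0,11],[0,0,0],1],[[0,0,11],[0,0,0],1]])

```text
clock: 11.98
position: [0.4101, -0.3296, 0.151]
orientation: [-3.133, 0.218, -0.003]
contact_force: [0.2, 0.1, 0.2]
finger_gap: 0.002
```

```bash
python3 - <<'E'
from h import *
np.set_printoptions(precision=3,suppress=True)
from workcell import env
s=env.read_state();print(s["contact_force"],s["position"],s["joint_pos"],s["finger_gap"])
shot("9");crop("side","9",290,60,420,190,5)
d=s["position"]-RL;print("rel SX,SY,z",d@SX,d@SY,d[2])
E
```

```text
[0.19  0.086 0.238] [ 0.41  -0.33   0.151] [-0.369  0.281 -0.334 -0.002 -0.954  1.802] 0.0019876739101924545
rel SX,SY,z -0.003430523689094522 -0.05355510328025522 0.005962118032372815
```

View pics/side9c.png

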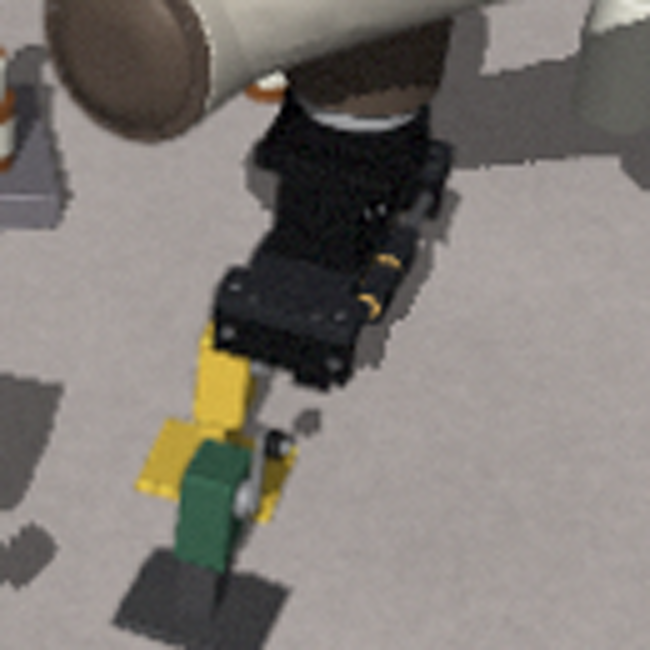

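The fingers are on the line of the roller, which is at (278,440) of the crop. I'll approach in small steps and watch for contact.

>>> carry_out(increments=[[[0,-0.6,0.2],[0,0,0],1],[[0,-1.2,0.3],[0,0,0],1],[[0,-1.8,0.3],[0,0,0],1],[[0,-2.2,0.3],[0,0,0],1],[[0,-2.5,0.3],[0,0,0],1],[[0,-2.5,0.3],[0,0,0],1],[[0,-2.5,0.3],[0,0,0],1]])

```text
clock: 12.67
position: [0.4136, -0.3053, 0.1479]
orientation: [-3.133, 0.219, -0.004]
contact_force: [-0.1, -0.0, 0.1]
finger_gap: 0.003
```

```bash
python3 - <<'E'
from h import *
np.set_printoptions(precision=3,suppress=True)
from workcell import env
shot("10");crop("side","10",300,100,390,190,7)
s=env.read_state();print(s["contact_force"])
d=s["position"]-RL;print("rel SX,SY,z",d@SX,d@SY,d[2])
E
```

```text
[-0.426 -0.555 -0.549]
rel SX,SY,z -0.003409286991351561 -0.029333948355554276 0.0027372514388397107
```

View pics/side10c.png

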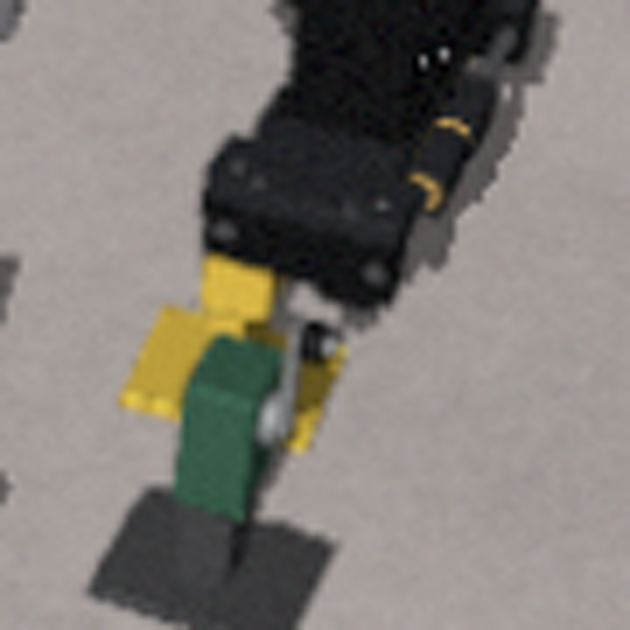

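```bash
python3 - <<'E'
from h import *
from workcell import env
s=env.read_state();R=Ro.from_rotvec(s["orientation"]);p=s["position"]
q=lambda X:((proj("side",X)-[300,100])*7).round()
print("tip box",q([p+R.apply([x,y,.019]) for x in(-.0095,.0095) for y in(-.015,.015)]))
print("roller",q([RL,[.4216,-.2785,.1408]]),"roller after tip moved 10mm: tip box")
print(q([p+.01*SY+R.apply([x,y,.019]) for x in(-.0095,.0095) for y in(-.015,.015)]))
E
```

```text
tip box [[356. 356.]
 [380. 312.]
 [312. 343.]
 [336. 300.]]
roller [[319. 337.]
 [317. 342.]] roller after tip moved 10mm: tip box
[[348. 371.]
 [372. 327.]
 [304. 357.]
 [328. 314.]]
```

```bash
python3 - <<'E'
import cv2,numpy as np
i=cv2.imread("pics/side10.png")[125:165,325:370]
i=cv2.resize(i,None,fx=14,fy=14,interpolation=cv2.INTER_CUBIC)
cv2.imwrite("pics/e10.png",(255*(i/255.)**.45).astype(np.uint8))
E
```

```text
(no output)
```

View pics/e10.png

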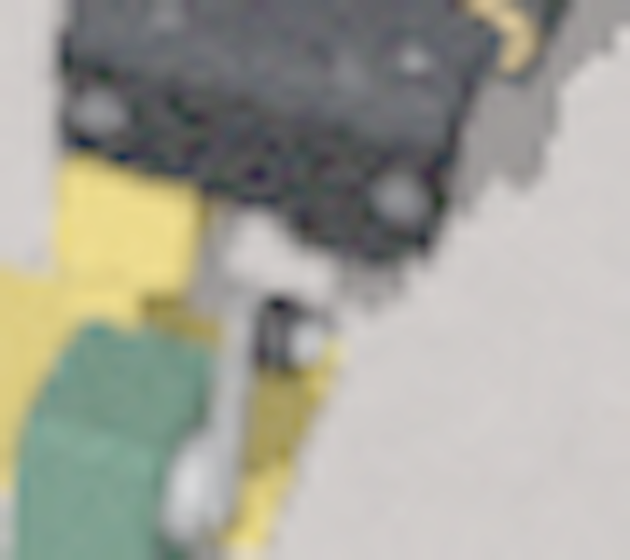

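```bash
python3 - <<'E'
from h import *
for tag,p,rv,o,k in(("8",[.4095,-.3307,.2591],[-3.132,.222,.001],[290,60],5),("9",[.4101,-.3296,.151],[-3.133,.218,-.003],[290,60],5),("10",[.4136,-.3053,.1479],[-3.133,.219,-.004],[300,100],7)):
    R=Ro.from_rotvec(rv)
    i=cv2.imread(f"pics/side{tag}.png")[o[1]:o[1]+90,o[0]:o[0]+110]
    k=7;i=cv2.resize(i,None,fx=k,fy=k,interpolation=cv2.INTER_CUBIC);i=(255*(i/255.)**.5).astype(np.uint8)
    for z,c in((.019,(0,0,255)),(0,(0,255,0)),(-.051,(255,0,255))):
        P=[p+R.apply([x,y,z]) for x,y in((-.0095,-.015),(-.0095,.015),(.0095,.015),(.0095,-.015))]
        q=((proj("side",P)-o)*k).round().astype(int)
        cv2.polylines(i,[q],True,c,1)
    cv2.imwrite(f"pics/o{tag}.png",i)
E
```

```text
(no output)
```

View pics/o8.png

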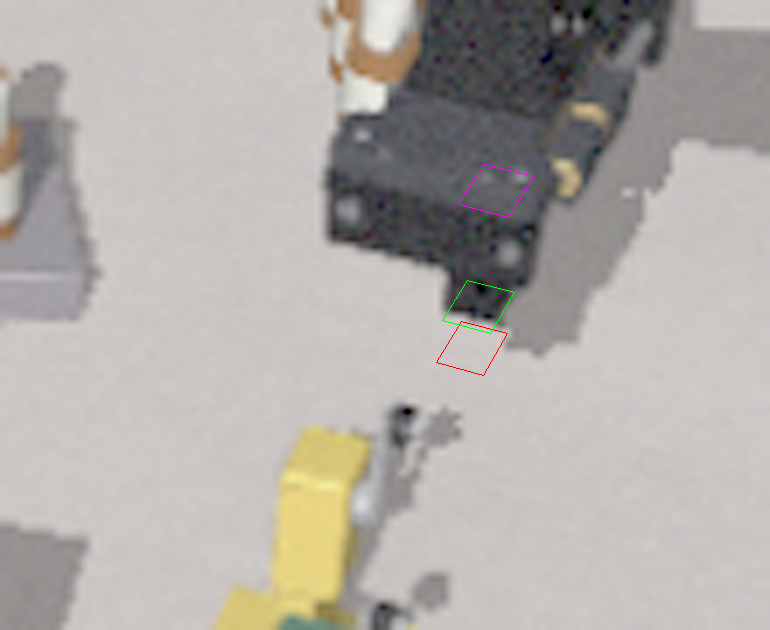

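View pics/o10.png

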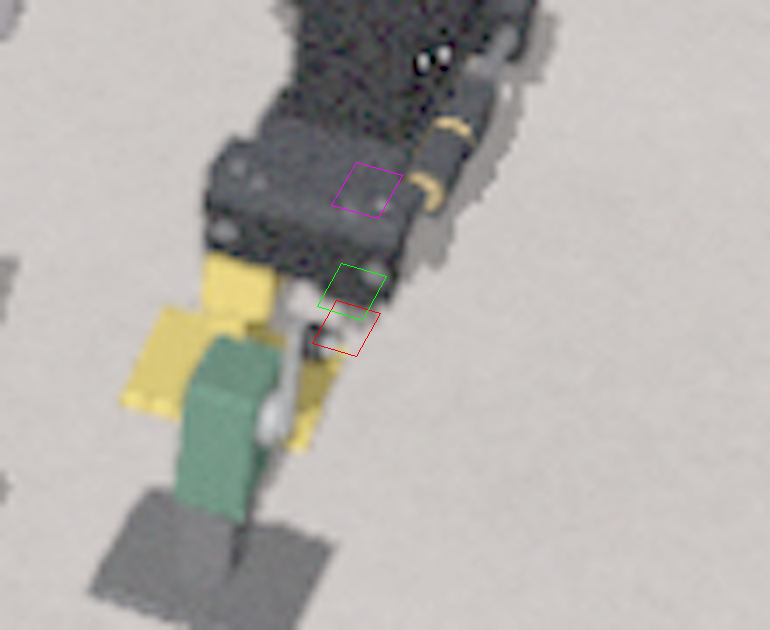

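```bash
python3 - <<'E'
from h import *
for tag,p,rv,o,g in(("2",[.5382,-.048,.2355],[-3.03,-.108,-.754],[240,110],.0435),("7",[.497,-.051,.312],[-3.031,-.105,-.752],[270,80],.034),("6",[.5671,-.0458,.182],[-3.03,-.105,-.757],[220,120],.0142)):
    R=Ro.from_rotvec(rv)
    i=cv2.imread(f"pics/side{tag}.png")[o[1]:o[1]+90,o[0]:o[0]+110]
    k=7;i=cv2.resize(i,None,fx=k,fy=k,interpolation=cv2.INTER_CUBIC);i=(255*(i/255.)**.5).astype(np.uint8)
    for z,c in((.019,(0,0,255)),(0,(0,255,0)),(-.051,(255,0,255))):
      for y0 in(-g-.015,g):
        P=[p+R.apply([x,y,z]) for x,y in((-.0095,y0),(-.0095,y0+.015),(.0095,y0+.015),(.0095,y0))]
        q=((proj("side",P)-o)*k).round().astype(int)
        cv2.polylines(i,[q],True,c,1)
    cv2.imwrite(f"pics/o{tag}.png",i)
E
```

```text
(no output)
```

View pics/o2.png

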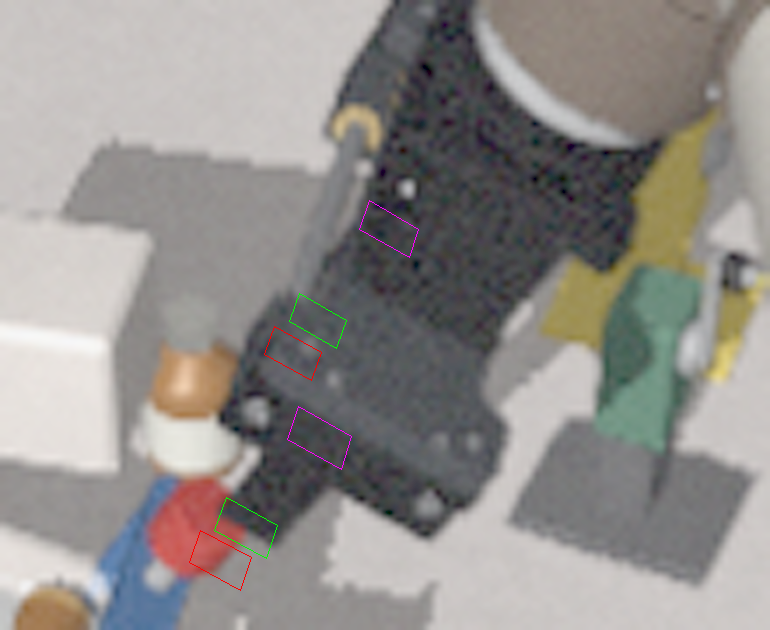

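View pics/o6.png

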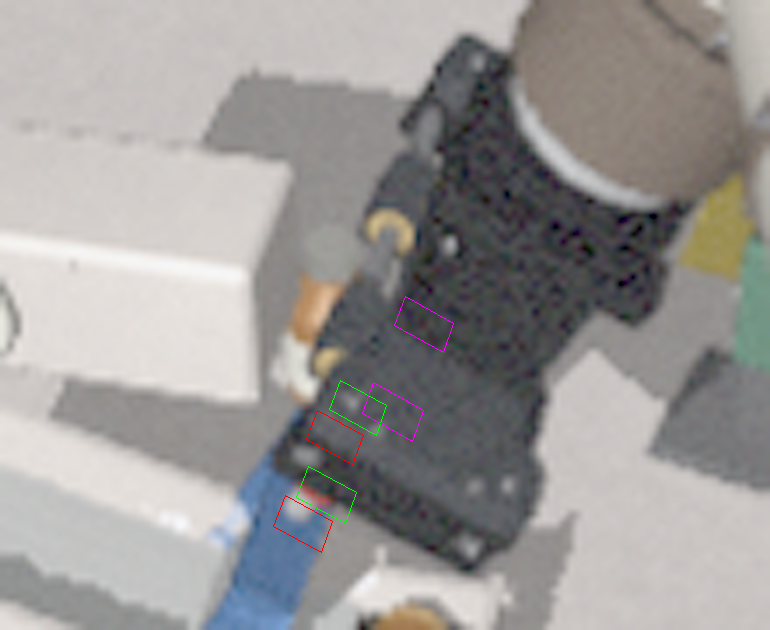

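```bash
python3 - <<'E'
from h import *
p,rv,o=[.4095,-.3307,.2591],[-3.132,.222,.001],[290,60]
R=Ro.from_rotvec(rv)
i=cv2.imread(f"pics/side8.png")[o[1]:o[1]+90,o[0]:o[0]+110]
k=7;i=cv2.resize(i,None,fx=k,fy=k,interpolation=cv2.INTER_CUBIC);i=(255*(i/255.)**.5).astype(np.uint8)
for z,yh,c in((-.051,.095,(255,0,255)),(-.051,.05,(0,0,255)),(-.03,.05,(0,255,0))):
    P=[p+R.apply([x,y,z]) for x,y in((-.0375,-yh),(-.0375,yh),(.0375,yh),(.0375,-yh))]
    q=((proj("side",P)-o)*k).round().astype(int)
    cv2.polylines(i,[q],True,c,1)
cv2.imwrite(f"pics/p8.png",i)
E
```

```text
(no output)
```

View pics/p8.png

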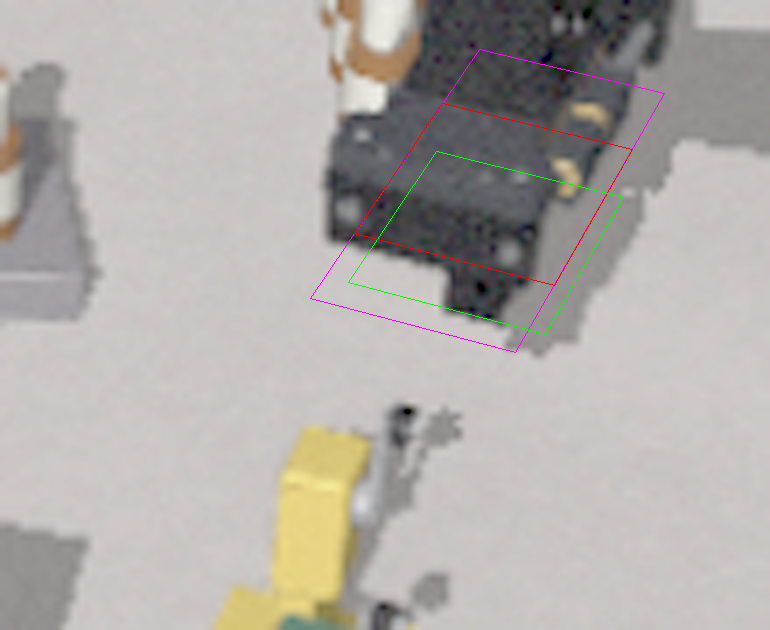

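Visually the fingertips look shorter than stated, so I'll push in small steps and check contact by both force and picture.

>>> carry_out(increments=[[[-0.1,-0.3,0],[0,0,0],1],[[-0.1,-0.6,0],[0,0,0],1],[[-0.1,-0.9,0],[0,0,0],1],[[-0.1,-1.2,0],[0,0,0],1],[[-0.1,-1.2,0],[0,0,0],1],[[-0.1,-1.2,0],[0,0,0],1]])

```text
clock: 13.27
position: [0.4143, -0.2933, 0.1478]
orientation: [-3.133, 0.219, -0.004]
contact_force: [0.5, 0.2, -0.6]
finger_gap: 0.005
```

```bash
cat > st.py <<'E'
import sys
from h import *
np.set_printoptions(precision=3,suppress=True)
from workcell import env
t=sys.argv[1]
s=env.read_state();print(s["contact_force"],"along push",s["contact_force"]@SY)
d=s["position"]-RL;print("rel SX,SY,z",d@SX,d@SY,d[2])
f=env.grab_frame("side");i=np.ascontiguousarray(f["pixels"][110:170,310:370,::-1])
i=cv2.resize(i,None,fx=9,fy=9,interpolation=cv2.INTER_CUBIC)
cv2.imwrite(f"pics/s{t}.png",(255*(i/255.)**.5).astype(np.uint8))
s=env.read_state();print(s["contact_force"]@SY)
E
python3 st.py 11
```

```text
[ 0.465  0.197 -0.6  ] along push 0.2601884824930053
rel SX,SY,z -0.004420354370053712 -0.01704061646071144 0.002805770559153681
0.045007109598826894
```

View pics/s11.png

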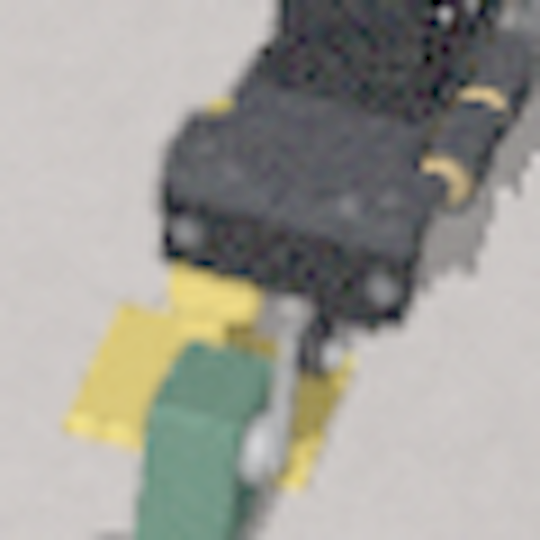

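No contact yet, and the roller at (330,350) is still upright. Continuing in small steps.

>>> carry_out(increments=[[[0,-0.2,0],[0,0,0],1],[[0,-0.4,0],[0,0,0],1],[[0,-0.6,0],[0,0,0],1],[[0,-0.6,0],[0,0,0],1],[[0,-0.6,0],[0,0,0],1]])

```text
clock: 13.73
position: [0.4151, -0.2876, 0.148]
orientation: [-3.133, 0.22, -0.004]
contact_force: [-1.9, -1.5, 1.9]
finger_gap: 0.005
```

```bash
python3 st.py 12
```

```text
[-1.919 -1.475  1.925] along push -1.7276642934849173
rel SX,SY,z -0.004376517817520723 -0.01126934614986296 0.002985858326196772
-0.9977722079691272
```

View pics/s12.png

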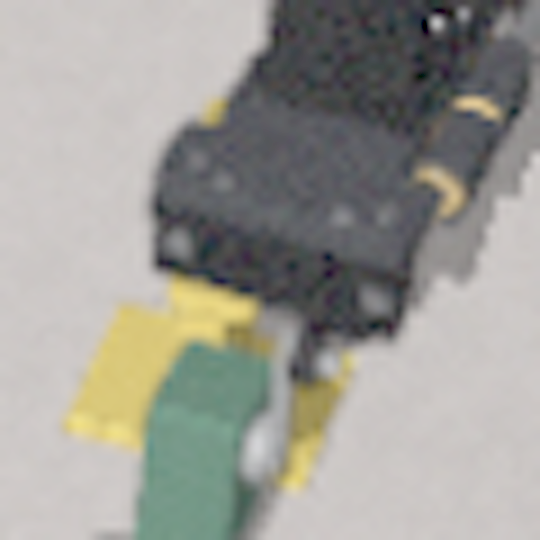

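>>> carry_out(increments=[[[0,-0.2,0],[0,0,0],1],[[0,-0.4,0],[0,0,0],1],[[0,-0.6,0],[0,0,0],1],[[0,-0.6,0],[0,0,0],1],[[0,-0.6,0],[0,0,0],1]])

```text
clock: 14.2
position: [0.4159, -0.2815, 0.1478]
orientation: [-3.133, 0.22, -0.004]
contact_force: [-0.5, -2.0, 1.2]
finger_gap: 0.006
```

```bash
python3 st.py 13
```

```text
[-0.517 -2.025  1.185] along push -2.077128848738665
rel SX,SY,z -0.004396019442899985 -0.005126450402630039 0.0027806337977379636
-0.8819571798887397
```

View pics/s13.png

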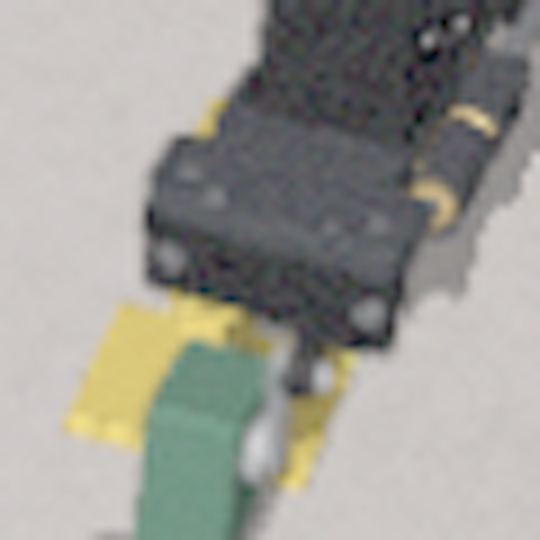

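```bash
python3 - <<'E'
from h import *
c=RL-SX*.006
q0=proj("side",c)[0]
for t in np.arange(0,1,.1):
    X=c+SY*.045*np.sin(t)+np.array([0,0,.045*(np.cos(t)-1)])
    print(round(t,2),((proj("side",X)[0]-q0)*9).round(0))
E
```

```text
0.0 [0. 0.]
0.1 [-5.  9.]
0.2 [-10.  19.]
0.3 [-15.  31.]
0.4 [-20.  43.]
0.5 [-25.  55.]
0.6 [-30.  69.]
0.7 [-35.  82.]
0.8 [-40.  96.]
0.9 [-44. 111.]
```

The roller cap has moved from (335,352) to (322,378), an angle of about 0.27 rad, so the contact is good. I need about 11 mm more; 7 mm first, then a check.

>>> carry_out(increments=[[[0,-0.2,0],[0,0,0],1],[[0,-0.4,0],[0,0,0],1],[[0,-0.6,0],[0,0,0],1],[[0,-0.7,0],[0,0,0],1],[[0,-0.7,0],[0,0,0],1]])

```text
clock: 14.67
position: [0.4168, -0.2744, 0.1477]
orientation: [-3.133, 0.22, -0.003]
contact_force: [-1.0, -1.8, 0.7]
finger_gap: 0.004
```

```bash
python3 st.py 14
```

```text
[-0.956 -1.837  0.704] along push -1.9518451261195753
rel SX,SY,z -0.004485696455298885 0.0019584135057473424 0.002696647361176918
-2.070517403894816
```

View pics/s14.png

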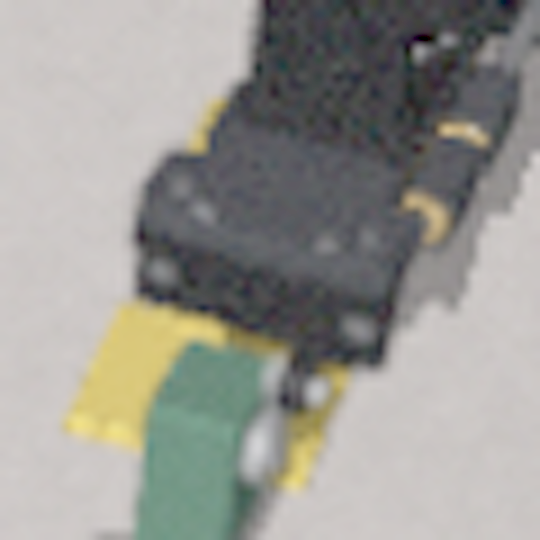

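Cap now at (315,390), about 0.38–0.44 rad. Pushing 6 mm more.

>>> carry_out(increments=[[[0,-0.2,0],[0,0,0],1],[[0,-0.4,0],[0,0,0],1],[[0,-0.6,0],[0,0,0],1],[[0,-0.6,0],[0,0,0],1],[[0,-0.6,0],[0,0,0],1]])

```text
clock: 15.13
position: [0.4178, -0.2686, 0.148]
orientation: [-3.133, 0.22, -0.004]
contact_force: [-0.8, -1.7, 1.9]
finger_gap: 0.002
```

```bash
python3 st.py 15
```

```text
[-0.844 -1.662  1.937] along push -1.763113167560711
rel SX,SY,z -0.004315452339783095 0.007868763041359014 0.0029503561327718086
-1.537072927559497
```

View pics/s15.png

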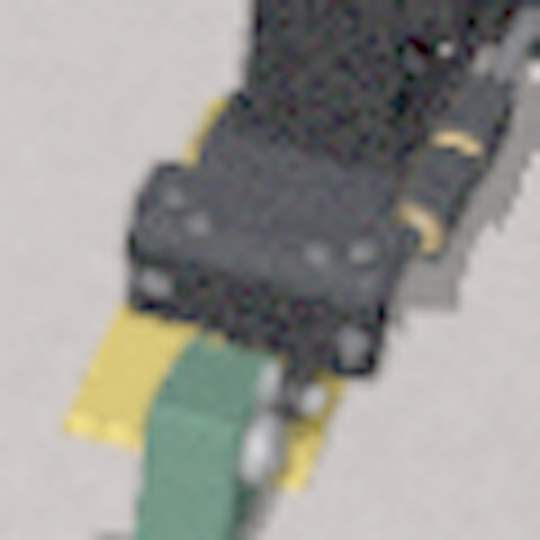

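The picture angle is only about 0.45 rad, which lags the travel. With the upward force of +1.9 N, this means the tip edge is riding up over the roller. I'll back off, go 13 mm lower and push again.

>>> carry_out(increments=[[[0,0.4,0],[0,0,0],1],[[0,0.8,0],[0,0,0],1],[[0,1.2,0],[0,0,0],1],[[0,1.6,0],[0,0,0],1],[[0,2.0,0],[0,0,0],1],[[0,2.5,0],[0,0,0],1],[[0,3.0,0],[0,0,0],1],[[0,3.0,0.5],[0,0,0],1],[[0,3.0,1.0],[0,0,0],1],[[0,3.0,1.3],[0,0,0],1],[[0,3.0,1.3],[0,0,0],1],[[0,3.0,1.3],[0,0,0],1]])

```text
clock: 16.18
position: [0.4132, -0.2981, 0.1341]
orientation: [-3.133, 0.22, -0.001]
contact_force: [-0.1, -0.2, -0.2]
finger_gap: 0.006
```

```bash
python3 st.py 16
```

```text
[-0.097 -0.191 -0.167] along push -0.20273479708817096
rel SX,SY,z -0.004741470076089057 -0.021962689130582247 -0.010920494096423317
-0.16397834424320068
```

View pics/s16.png

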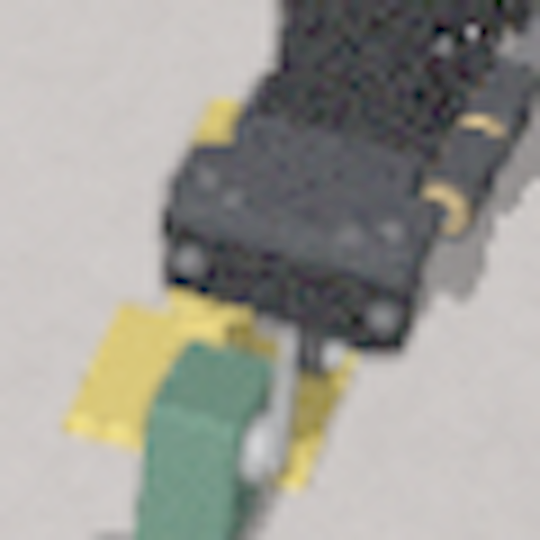

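The arm is upright again. Pushing at the lower height.

>>> carry_out(increments=[[[0,-0.3,0],[0,0,0],1],[[0,-0.6,0],[0,0,0],1],[[0,-0.9,0],[0,0,0],1],[[0,-1.2,0],[0,0,0],1],[[0,-1.5,0],[0,0,0],1],[[0,-1.5,0],[0,0,0],1],[[0,-1.5,0],[0,0,0],1]])

```text
clock: 16.82
position: [0.4158, -0.2835, 0.135]
orientation: [-3.133, 0.219, -0.004]
contact_force: [-0.5, -2.1, 1.7]
finger_gap: 0.006
```

```bash
python3 st.py 17
```

```text
[-0.509 -2.054  1.715] along push -2.1044488692213683
rel SX,SY,z -0.004247044535508447 -0.007164384425301992 -0.00997305057970821
-2.035403092981923
```

View pics/s17.png

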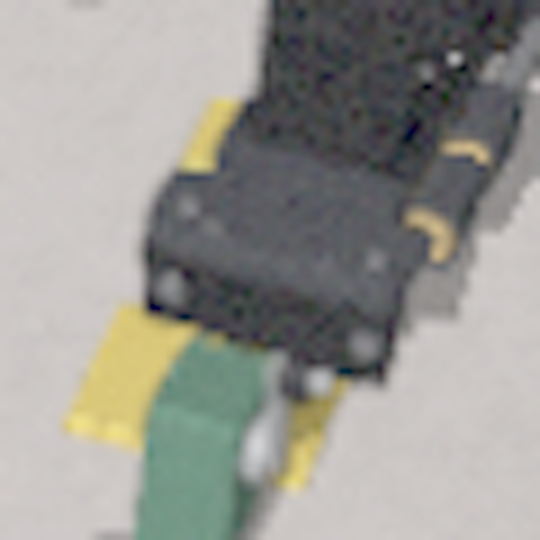

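Cap at (317,382), about 0.31 rad. Pushing 7 mm more.

>>> carry_out(increments=[[[0,-0.2,0],[0,0,0],1],[[0,-0.4,0],[0,0,0],1],[[0,-0.6,0],[0,0,0],1],[[0,-0.7,0],[0,0,0],1],[[0,-0.7,0],[0,0,0],1]])

```text
clock: 17.28
position: [0.4165, -0.2765, 0.1344]
orientation: [-3.133, 0.22, -0.003]
contact_force: [0.6, -2.9, -3.2]
finger_gap: 0.003
```

```bash
python3 st.py 18
```

```text
[ 0.58  -2.905 -3.221] along push -2.7962271047316216
rel SX,SY,z -0.004503490531335942 -9.67515953116736e-05 -0.0106112675816592
-3.4193331959946898
```

View pics/s18.png

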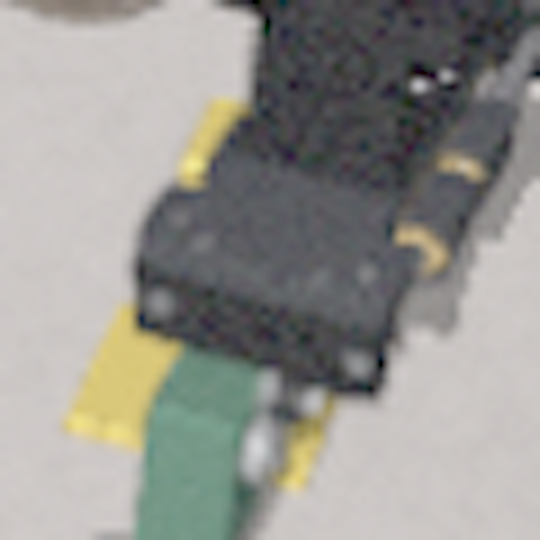

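Cap at (311,402), about 0.46 rad, with a push force near 3 N. Going 4 mm further to be sure it trips (about 0.57 rad).

>>> carry_out(increments=[[[0,-0.2,0],[0,0,0],1],[[0,-0.4,0],[0,0,0],1],[[0,-0.4,0],[0,0,0],1],[[0,-0.4,0],[0,0,0],1]])

```text
clock: 17.67
position: [0.4168, -0.2726, 0.1345]
orientation: [-3.133, 0.22, -0.002]
contact_force: [-0.1, -4.7, -3.1]
finger_gap: 0.004
```

```bash
python3 st.py 19
```

```text
[-0.086 -4.728 -3.066] along push -4.693786046467897
rel SX,SY,z -0.004760574480816667 0.0037887354976550098 -0.010460688739001661
-4.748851797833591
```

View pics/s19.png

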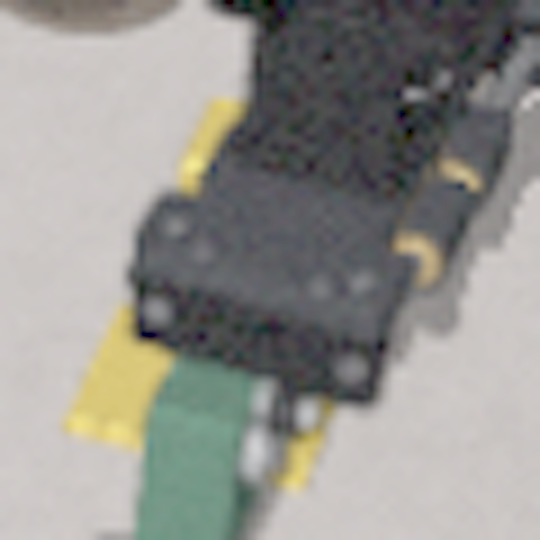

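Cap at (306,415), about 0.55 rad. I'll add 2 mm for margin (stays well below 0.85), then check.

>>> carry_out(increments=[[[0,-0.1,0],[0,0,0],1],[[0,-0.2,0],[0,0,0],1],[[0,-0.2,0],[0,0,0],1]])

```text
clock: 17.97
position: [0.4171, -0.2706, 0.1347]
orientation: [-3.133, 0.22, -0.002]
contact_force: [-0.2, -5.0, -3.2]
finger_gap: 0.006
```

```bash
python3 st.py 20
```

```text
[-0.157 -5.018 -3.177] along push -4.991451383583256
rel SX,SY,z -0.004710705933320708 0.005754166436589371 -0.010324096561102253
-4.5837146091868535
```

View pics/s20.png

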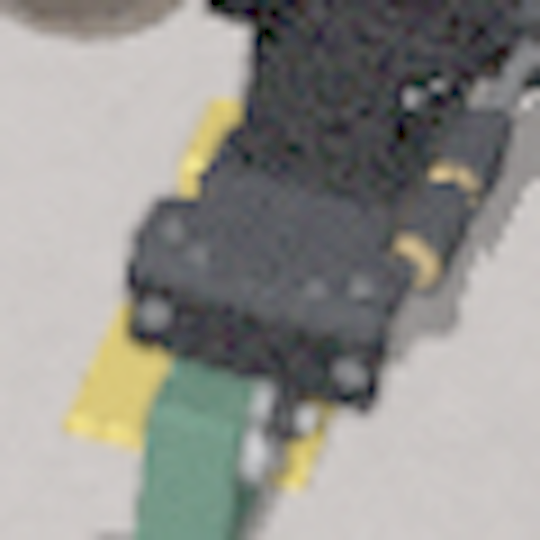

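Cap at (303,421), about 0.6 rad, so it has tripped. Letting it swing back, then retreating upwards.

>>> carry_out(increments=[[[0,0.4,0],[0,0,0],1],[[0,0.8,0],[0,0,0],1],[[0,1.2,0],[0,0,0],1],[[0,1.6,0],[0,0,0],1],[[0,2.0,0],[0,0,0],1],[[0,2.5,0],[0,0,0],1],[[0,3.0,0],[0,0,0],1],[[0,3.5,0],[0,0,0],1],[[0,4.5,0],[0,0,0],1],[[0,5.0,0],[0,0,0],1],[[0,5.0,-2],[0,0,0],1],[[0,5.0,-4],[0,0,0],1]])

```text
clock: 19.02
position: [0.4092, -0.3205, 0.1738]
orientation: [-3.131, 0.222, 0.003]
contact_force: [0.7, -0.2, 0.8]
finger_gap: 0.002
```

>>> carry_out(increments=[[[0,0,-3],[0,0,0],1],[[0,0,-6],[0,0,0],1],[[0,0,-10],[0,0,0],1],[[0,0,-12],[0,0,0],1],[[0,0,-12],[0,0,0],1],[[0,0,-12],[0,0,0],1],[[0,0,-12],[0,0,0],1],[[0,0,-12],[0,0,0],1]])

```text
clock: 19.68
position: [0.4093, -0.32, 0.293]
orientation: [-3.131, 0.22, 0.002]
contact_force: [-0.3, -0.2, 0.2]
finger_gap: 0.003
```

```bash
python3 - <<'E'
from h import *
from workcell import env
shot("21");i=cv2.imread("pics/side21.png")
cv2.imwrite("pics/f1.png",cv2.resize(i[110:230,190:390],None,fx=4,fy=4,interpolation=cv2.INTER_CUBIC))
j=cv2.imread("pics/side0.png")
cv2.imwrite("pics/f2.png",cv2.resize(np.hstack([j[110:190,310:370],i[110:190,310:370]]),None,fx=6,fy=6,interpolation=cv2.INTER_CUBIC))
print(env.read_state()["contact_force"])
c=np.array([.567-.05,-.05,.063]);print(proj("side",c))
E
```

```text
[-0.03921075  0.27671087  0.59125853]
[[288.71891465 219.14895803]]
```

View pics/f1.png

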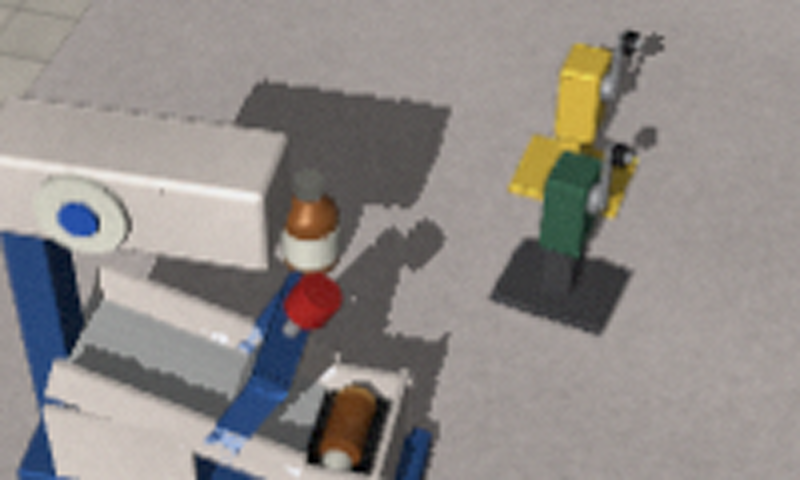

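View pics/f2.png

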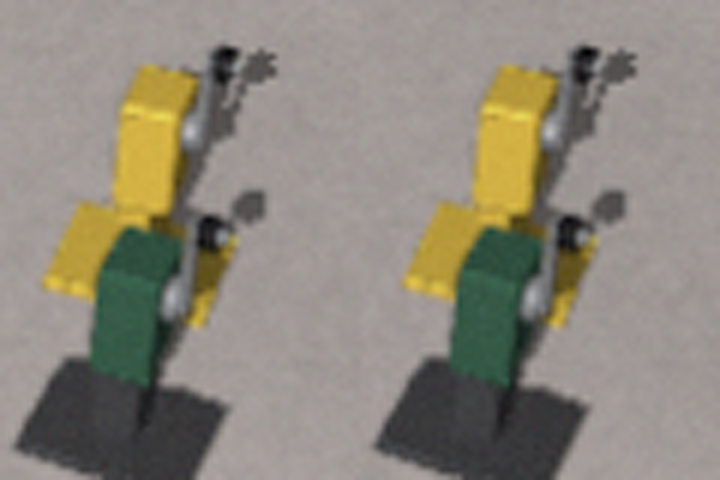

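View pics/top21.png

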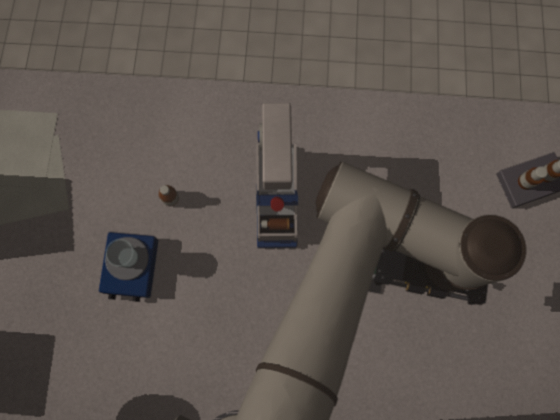

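The green switch arm is upright again, matching its start picture. The knob is back at its shut position, the bottle lies in the cradle, and the beaker and standing bottles have not moved. Handing in.

```bash
python3 -c "
from workcell import env
print(env.sign_off())"
```

```text
the job is handed in; nothing more can be done
None
```

I pulled the gate to its stop, eased it shut again, pushed the green switch past its trip point, and handed the job in at about 20 s of the 54 s allowed.

- **Gate:** At 40 mm of travel the pull force rose to 26 N with hardly any further movement, so the gate was at its stop. I eased it back at under about 50 mm/s to its starting position, with no snap-back.
- **Bottle:** It rolled under the gate and lies in the cradle in both final pictures.
- **Switch:** The first push rode up over the roller and reached only about 0.45 rad by the picture. The gripper tips looked shorter than the stated 19 mm, so I backed off and pushed again 13 mm lower. The second push read about 0.6 rad at about 5 N, well short of the 0.85 limit. Those angles come from the pictures only, so they are good to about ±0.08 rad.
- **Last checks:** The switch arm is upright as at the start, the knob is back at its shut position, and the contact force is near zero. The beaker and one standing bottle appear unmoved in the last top picture. The other bottle was hidden by the arm in that view, but stands in place in the side view.
- **Disagreement:** My heights for the knob and roller came out about 4 mm below the stated values. I used the stated heights instead.

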